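# Push the stuck piston out of a shock reservoir

### The arm

A 6-joint arm with a two-finger parallel gripper is mounted at the origin on the work surface. World frame = base frame: x ahead of the robot, y to its left, z up, the work surface at z = 0. Lengths are in m, angles in rad, forces in N, time in s.
With the tool pointing down it reaches from about 0.35 to 0.975 m from the base axis. Payload 4.9 kg.
Tool frame: the origin (TCP) lies between the finger pads; the fingertips stand 19 mm ahead of it and the grasp point (between the pads) is the TCP; z points along the fingers, y is the line along which they close (so a half turn about z gives the same grasp; the last joint's range is limited). The gripper opens to 85 mm and grips with 20 to 120 N. Pads are 22 mm wide; open, the fingers measure 114 mm over their backs; the gripper's body (76 mm by 85 mm) begins 54 mm behind the grasp point. The pads swing forward as they close: fully open they stand 13 mm farther back than shut.
Start: joints at [1.2, 0.053, 1.613, -0, 1.476, -0.119], TCP at [0.156, 0.605, 0.25] pointing down, gripper open.
Joint ranges: [-3.01, 3.01], [-1.01, 2.22], [0.06, 2.58], [-1.02, 4.17], [0.09, 2.62], [-3.14, 3.14]. Speed limits (rad/s): [2.57, 2.57, 3.14, 3.14, 3.14, 3.14].

### API

Orientations are given as a rotation vector (axis times angle).
In Python, from station import ctrl gives the robot as it stands. The module is installed in compiled form; this text tells all that it offers.
- The arm moves only by the tool servo_tool, never from a script. Its argument "increments" is a list that holds one entry, the list of rows, each a list of 5 numbers: the finger opening in cm, from 0 to 8.54, then the shift along the tool's x, y, z in cm, then the turn about the tool's z in degrees. A call has 1 to 5 rows; each row is the pose to reach, as a shift and turn from the pose commanded when the call began, along the tool's axes at that moment; what a row does not reach only later rows make up. A row lasts 1/10 s, in which the tool goes at most 50 mm and 8.59 degrees, less where a joint would pass 70% of its speed; a pose out of reach is approached as far as the arm can. A call with a gripper value outside its range is refused whole. The fingers move at their own pace and stop on an object; "newtons" is the grip in N (left out, the last holds). Time passes only in rows, so rows that repeat a pose let the fingers close. It gives the time, the measured TCP pose, the force, the opening and the grip force at its end, in the units of the state.
- ctrl.get_obs(): the state, without advancing time (a new reading comes with each control period).
- ctrl.get_image(name): name is "side" or "top" or "wrist"; returns a dict with "img" (420x560x3 uint8, red, green, blue), "fx", "fy", "cx", "cy" (pixels), "rvec" (rotation vector, rad) and "tvec" (3), from world to camera coordinates, as OpenCV has them; the wrist camera has in their place "mount" (4x4, takes a point from camera to tool coordinates, whose origin is the TCP and whose axes are the flange's). Camera axes: x right, y down, z forward; pixel columns grow to the right and rows downward; lengths in m; the calibration is good to about 2 mm. A picture is of the moment at which its call begins: read the wrist's pose just before it. There is no depth.
- ctrl.finish_job(): hands the job in; it is judged then, once.
The state is a dict: "t": time; "q": joint angles; "dq": joint speeds; "effort": joint torques, N m; "tool_pos": TCP position; "tool_rot": TCP orientation; "contact_force": force on the tool from outside, world axes, zero at the start; "wrist_torque": the same for the moment, N m; "opening": finger opening in m; "grip_force": force on a finger pad.
Only numpy, scipy, OpenCV 4.12 (cv2) and the standard library are available. Lean on these libraries where they do the work, as an engineer would, in place of code of your own. Each camera call takes 0.05 s, during which the arm holds its last target. There are 200 camera calls.

### The job

The blue piston is stuck inside the gold shock reservoir that is clamped upside down on the green stand. Use the thin steel punch with the red handle to push it out from behind, down through the hole in the reservoir's end, so that it drops into the grey tray underneath, then hang the punch back in its own wooden block and let go of it. Do not knock or shift the grease jar, the steel socket or the thick black-handled driver that stand nearby.

Things in the scene. Friction and masses are not known exactly. Their poses are not given: they have to be found in the camera images.
- stand: Fixed green press-out stand, yaw up to 0.5 rad. Origin on the bench, below the reservoir's axis; z up. Cheeks at y = +-70 mm; top plate 110 (x) by 147 (y) mm, top face at 85 mm, with a hole under the reservoir; two red clamps up to 111 mm high. A gold nozzle 14 mm thick sticks out 47 mm to +x from the axis, at 118 mm height.
- tray_floor (a point): Centre of the inner floor of the stand's grey catch tray, below the reservoir, 4 mm above the bench. The tray is 110 (x) by 130 (y) mm outside, walls 22 mm high and 4 mm thick; open to view from +x and -x.
- reservoir_hole (a point): Centre of the access hole's mouth, on top of the gold reservoir: a vertical cylinder on the stand, 52 mm in diameter, from 85 to 145 mm above the bench, closed end up. The closed end is 8 mm thick, its hole 18 mm in diameter; below is a bore of 43 mm, open at the bottom. The piston's top starts about 14 mm below this point.
- piston: Blue disc with a black seal ring, 40 mm in diameter, 16 mm thick, loose, 30 to 65 g. Origin at the centre of its underside, z up; the underside starts about 115 mm above the bench, stuck in the bore by a force of roughly 10 to 20 N. After the first 3 mm it moves more easily, and it falls into the tray once the punch's tip is 25 to 35 mm below the hole's mouth (50 mm is sure and safe).
- piston_center (a point): Centre of the piston, 8 mm above its underside.
- punch: Steel punch with red handle, loose, 150 mm long, about 160 g. Origin at the centre of its tip, z along its axis to the handle. Shaft 10 mm in diameter from 0 to 80 mm, dark collar 32 mm in diameter from 80 to 86 mm, round red handle 24 mm in diameter from 86 to 150 mm. It starts upright, hanging by its collar on its block, tip 5 mm above the bench.
- punch_grip (a point): Middle of the punch's red handle, on its axis, 118 mm from the tip: the place to grip it.
- punch_block: Fixed wooden block 60 x 60 mm, 85 mm high, with a vertical through hole 17 mm in diameter in the middle; home of the punch. Origin on the bench below the hole.
- block_hole (a point): Centre of the hole's mouth on top of the punch's block, 85 mm above the bench.
- seal_driver: Not needed, leave alone: a thick driver with a white shaft 25 mm in diameter and a black handle 30 mm in diameter, 150 mm long, too thick for the hole, hanging upright in a second wooden block (60 x 60 x 85 mm, fixed). Origin at its lower end, 5 mm above the bench.
- grease_jar: Bystander: white jar with black cap, 52 mm in diameter, 50 mm high, about 115 mm from the stand's centre on its -x side. Origin at its foot.
- socket: Bystander: steel socket, 34 mm in diameter, 36 mm high, about 100 mm from the punch's block on its +x side. Origin at its foot.

How it is judged:
On the way, in this order (a step that is already met when the one before it is completed fails the run):
1. the punch's tip is inside the reservoir, through the hole in its end (z of punch in the frame of stand between 0.05 and 0.135 m and horizontal distance between punch and reservoir_hole below 0.012 m), for 0.05 s.
2. the piston is out of the reservoir and in the tray (z of piston_center in the frame of stand below 0.045 m and x of piston_center in the frame of stand between -0.055 and 0.055 m and y of piston_center in the frame of stand between -0.065 and 0.065 m), for 0.2 s.
At the end, for the whole second after the job is handed in: The piston rests in the tray (centre under 45 mm above the bench, within the tray walls); the punch hangs at rest, released, in its own block: collar within 7 mm of the block top, tip within 12 mm of the hole axis, tilt under 0.12 rad (all of step 2 and linear speed of each of piston, punch below 0.03 m/s and horizontal distance between punch and block_hole below 0.012 m and z of punch in the frame of punch_block below 0.012 m and angle between punch's own z axis and vertical below 0.12 rad); the robot touches nothing.
It fails at once if the grease jar, the socket or the seal driver is knocked over or shifted more than 30 mm (distance of any of grease_jar, socket, seal_driver from where it was at the start of the episode above 0.03 m or angle between any of grease_jar, socket, seal_driver's own z axis and vertical above 0.4 rad).
It also fails if it takes over 61 s, if anything falls off the work surface, if the arm or the gripper's body presses on something with over 40 N, if the wrist force passes 120 N, or if a joint passes its speed limit or range.

## Working session

There is one attempt and no reset: what is moved stays moved. The work goes in short steps, Python scripts to look and compute and a tool call to move; the robot and the scene stay as the last step left them, time stands still between calls to the robot, and variables do not carry over. Pictures are saved under pics/ and viewed, at most 10 in all, crops included, and the job is handed in when it is done.

Besides the shell and the picture viewer there is one more tool, called after "Request:" as name([rows], argument=value, ...), one row to a line, values as JSON. servo_tool: Moves the arm, as the interface text tells. Its arguments: {"type":"object","properties":{"increments":{"type":"array"},"newtons":{"type":"number"}},"required":["increments"]}

```bash
mkdir -p pics; python3 - <<'E'
from station import ctrl
import cv2,pickle
o=ctrl.get_obs();print(o)
d={}
for n in("side","top","wrist"):
    d[n]=ctrl.get_image(n);cv2.imwrite(f"pics/{n}0.png",d[n]["img"][:,:,::-1])
    print(n,{k:v for k,v in d[n].items() if k!="img"})
pickle.dump((o,d),open("d0.pkl","wb"))
E
```

```text
{'t': 0.0, 'q': array([ 1.20000473e+00,  5.33666010e-02,  1.61427239e+00, -1.53471685e-05,
        1.47600141e+00, -1.18977577e-01]), 'dq': array([-0.00120196, -0.00275648,  0.0004448 , -0.00011476,  0.00036098,
        0.00048938]), 'effort': array([ 2.36659789e-04, -3.93688846e+01, -3.70172489e+01, -1.53270494e-04,
        7.30225642e-03, -9.48844075e-06]), 'tool_pos': array([0.15550542, 0.60475064, 0.24906985]), 'tool_rot': array([-0.39444133, -3.11624528,  0.00312597]), 'contact_force': array([ 0.27131217, -1.04269395,  0.70672065]), 'wrist_torque': array([-0.01941869,  0.02908521, -0.01300099]), 'grip_force': 0.0, 'opening': 0.08508859536440729}
side {'fx': 512.7364168581987, 'fy': 512.7364168581987, 'cx': 280.16390647111257, 'cy': 207.05115636252643, 'rvec': array([ 2.40545753, -0.10719753,  0.0626669 ]), 'tvec': array([-0.54037219,  0.09262902,  1.12934068])}
top {'fx': 514.2263730962719, 'fy': 514.2263730962719, 'cx': 282.5626710987402, 'cy': 207.4509768919865, 'rvec': array([ 2.10392356, -2.15203237,  0.18370982]), 'tvec': array([-0.01164535,  0.57243827,  1.26565041])}
wrist {'fx': 344.5703338616597, 'fy': 344.5703338616597, 'cx': 274.8057353202506, 'cy': 219.6973403699133, 'mount': array([[ 4.33095384e-04, -9.65675597e-01, -2.59750755e-01,
         6.65341067e-02],
       [ 9.99999845e-01,  3.27367629e-04,  4.50294692e-04,
         1.35757685e-03],
       [-3.49804607e-04, -2.59750910e-01,  9.65675589e-01,
        -1.23888393e-01],
       [ 0.00000000e+00,  0.00000000e+00,  0.00000000e+00,
         1.00000000e+00]])}
```

View pics/top0.png

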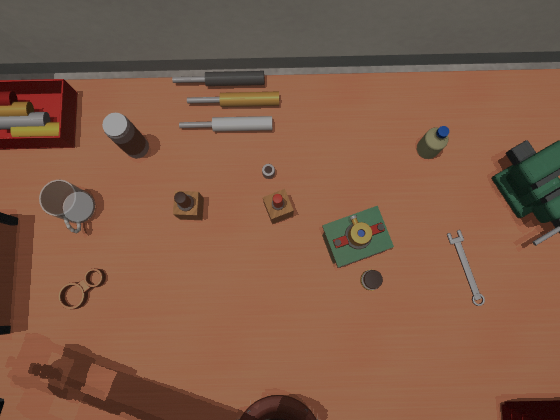

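View pics/side0.png

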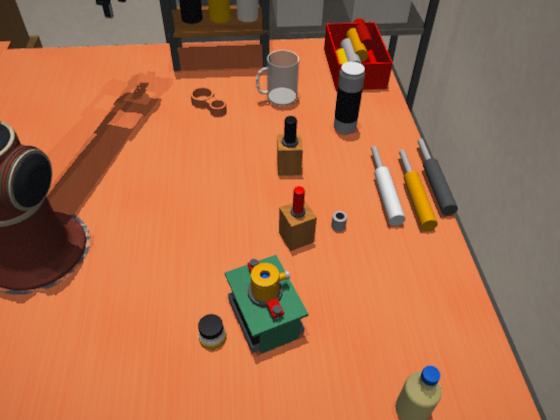

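The top view shows the punch at about (278,200) and the reservoir at about (361,233). In the side view they are at (299,190) and (265,272). I'll enlarge both for pixel accuracy.

```bash
python3 - <<'E'
import cv2,pickle,numpy as np
o,d=pickle.load(open("d0.pkl","rb"))
def crop(n,x,y,w,h,s): return cv2.resize(d[n]["img"][y:y+h,x:x+w,::-1],None,fx=s,fy=s,interpolation=cv2.INTER_CUBIC)
a=crop("top",255,180,150,90,5); b=crop("side",220,180,130,170,3)
cv2.imwrite("pics/a.png",a)
cv2.imwrite("pics/b.png",b)
E
```

```text
(no output)
```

View pics/a.png

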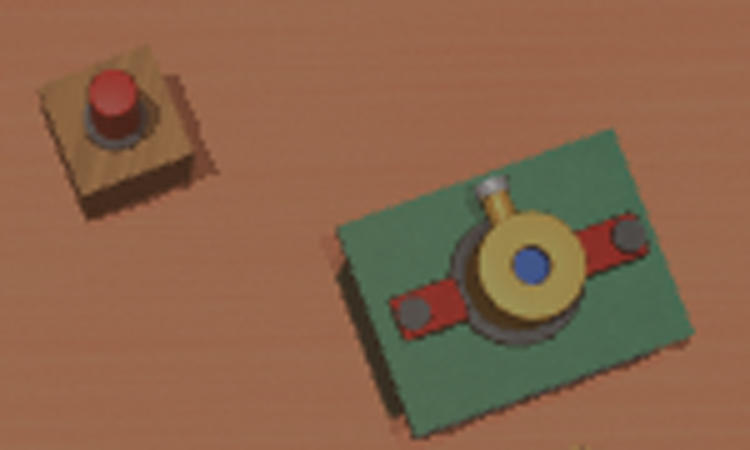

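View pics/b.png

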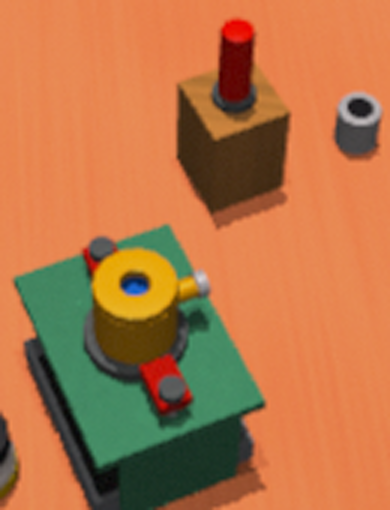

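```bash
cat > h.py <<'E'
import cv2,numpy as np
from scipy.spatial.transform import Rotation as R
def ray(c,uv,T=None):
    v=np.array([(uv[0]-c["cx"])/c["fx"],(uv[1]-c["cy"])/c["fy"],1.])
    if T is None:
        M=R.from_rotvec(c["rvec"]).as_matrix(); return -M.T@c["tvec"],M.T@v
    A=T@c["mount"]; return A[:3,3],A[:3,:3]@v
def atz(c,uv,z,T=None):
    p,v=ray(c,uv,T); return p+v*(z-p[2])/v[2]
def tool(o):
    T=np.eye(4);T[:3,:3]=R.from_rotvec(o["tool_rot"]).as_matrix();T[:3,3]=o["tool_pos"];return T
E
python3 - <<'E'
from h import *
import pickle
o,d=pickle.load(open("d0.pkl","rb"))
A=lambda u,v:(255+(u+.5)/5-.5,180+(v+.5)/5-.5)
B=lambda u,v:(220+(u+.5)/3-.5,180+(v+.5)/3-.5)
t,s=d["top"],d["side"]
print("punch",atz(t,A(113,90),.155),atz(s,B(237,31),.155))
print("hole",atz(t,A(532,266),.145),atz(s,B(135.5,286),.145))
P=[atz(t,A(*p),.085) for p in [(338,228),(612,130),(692,332),(418,437)]]
Q=[atz(t,A(*p),.085) for p in [(38,92),(150,45),(193,152),(84,195)]]
for X in(P,Q):
    print(np.mean(X,0),[ (np.degrees(np.arctan2(*(X[(i+1)%4]-X[i])[1::-1])),np.linalg.norm(X[(i+1)%4]-X[i])) for i in range(4)])
print("driver",atz(t,(182,198),.155),"jar",atz(t,(373,279),.05),"socket",atz(t,(268,170),.036))
M=tool(o);print(M)
E
```

```text
punch [ 0.57736409 -0.01259066  0.155     ] [ 0.57702679 -0.01496622  0.155     ]
hole [ 0.49050578 -0.2076273   0.145     ] [ 0.492954   -0.21069914  0.145     ]
[ 0.49073582 -0.20802847  0.085     ] [(np.float64(-71.53672389270932), np.float64(0.14559788633805312)), (np.float64(-161.61303385663183), np.float64(0.10707438089283611)), (np.float64(109.46410800332342), np.float64(0.14481648603714364)), (np.float64(18.808752082390022), np.float64(0.10960577688963782))]
[ 0.57550825 -0.01308504  0.085     ] [(np.float64(-68.11152348073007), np.float64(0.06090836752041899)), (np.float64(-159.85077784295558), np.float64(0.058495198078115776)), (np.float64(110.47583856550284), np.float64(0.05831690874653927)), (np.float64(22.726085849706376), np.float64(0.057036675687846636))]
driver [0.58161531 0.21230075 0.155     ] jar [ 0.3855612  -0.24622728  0.05      ] socket [0.67514145 0.01139818 0.036     ]
[[-9.68462314e-01  2.49159019e-01 -7.27767872e-04  1.55505424e-01]
 [ 2.49159978e-01  9.68460449e-01 -1.91411950e-03  6.04750638e-01]
 [ 2.27894262e-04 -2.03508323e-03 -9.99997903e-01  2.49069849e-01]
 [ 0.00000000e+00  0.00000000e+00  0.00000000e+00  1.00000000e+00]]
```

Request:
servo_tool([
  [[8.5, -3.5, -3.1, -0.4, 0], [8.5, -7, -6.2, -0.8, 0], [8.5, -10.5, -9.2, -1.2, 0], [8.5, -14, -12.3, -1.6, 0], [8.5, -17.5, -15.4, -2, 0]],
])

```text
t: 0.65
tool_pos: [0.2873, 0.4108, 0.2701]
tool_rot: [-0.394, -3.117, 0.001]
contact_force: [0.5, 0.4, 0.5]
opening: 0.0848
grip_force: 0.0
```

Request:
servo_tool([
  [[8.5, -3.5, -3.1, -0.2, 0], [8.5, -7, -6.2, -0.4, 0], [8.5, -10.5, -9.2, -0.6, 0], [8.5, -14, -12.3, -0.8, 0], [8.5, -17.5, -15.4, -1, 0]],
])

```text
t: 1.15
tool_pos: [0.4185, 0.218, 0.2803]
tool_rot: [0.394, 3.117, 0.0]
contact_force: [0.4, 0.3, -0.8]
opening: 0.0851
grip_force: 0.0
```

Request:
servo_tool([
  [[8.5, -3.5, -3.1, 0, 0], [8.5, -7, -6.2, 0, 0], [8.5, -10.5, -9.2, 0, 0], [8.5, -14, -12.3, 0, 0], [8.5, -17.5, -15.4, 0, 0]],
])

```text
t: 1.65
tool_pos: [0.5497, 0.0252, 0.28]
tool_rot: [-0.395, -3.116, -0.0]
contact_force: [0.3, 0.8, -0.1]
opening: 0.0849
grip_force: 0.0
```

Request:
servo_tool([
  [[8.5, -2, -1.6, 0, 0], [8.5, -3.7, -3.15, 0, 0], [8.5, -3.7, -3.15, 0, 0], [8.5, -3.7, -3.15, 0, 0]],
])

```text
t: 2.05
tool_pos: [0.5768, -0.0127, 0.2797]
tool_rot: [-0.395, -3.115, -0.001]
contact_force: [-0.2, 0.6, 0.6]
opening: 0.0853
grip_force: 0.0
```

```bash
python3 - <<'E'
from station import ctrl
from h import *
import pickle
o=ctrl.get_obs();w=ctrl.get_image("wrist");pickle.dump((o,w),open("d1.pkl","wb"))
cv2.imwrite("pics/w1.png",w["img"][:,:,::-1])
h=cv2.cvtColor(w["img"],cv2.COLOR_RGB2HSV)
T=tool(o);Ti=np.linalg.inv(T@w["mount"])
for p in [(.577,-.0135,.155),(.4915,-.209,.145)]:
    c=Ti@np.r_[p,1];print("predicted",w["fx"]*c[0]/c[2]+w["cx"],w["fy"]*c[1]/c[2]+w["cy"])
E
```

```text
predicted 271.87997268518984 220.03841833796926
predicted -9.161173429874225 172.76683259168686
```

View pics/w1.png

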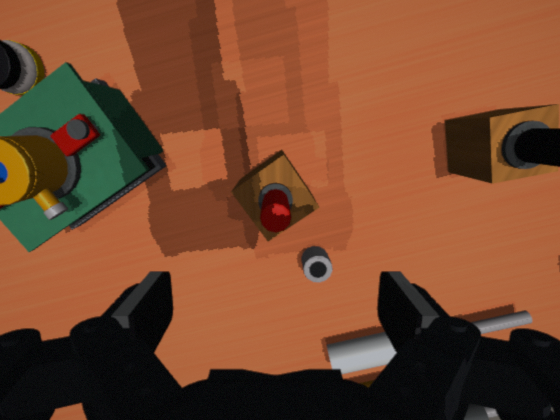

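The wrist view shows the punch handle centred near (277,215), against a prediction of (272,220). The fingers are clear of everything. I'll refine with a colour mask.

```bash
python3 - <<'E'
from h import *
import pickle
o,w=pickle.load(open("d1.pkl","rb"))
h=cv2.cvtColor(w["img"],cv2.COLOR_RGB2HSV)[180:245,240:310]
m=(((h[...,0]<6)|(h[...,0]>172))&(h[...,1]>190)).astype(np.uint8)
n,l,s,c=cv2.connectedComponentsWithStats(m);i=1+s[1:,4].argmax()
print(s[i],c[i]);ys,xs=np.nonzero(l==i)
for r in range(ys.min(),ys.max()+1,3):
    k=xs[ys==r];print(r+180,k.min()+240,k.max()+240)
T=tool(o);best=None
# reprojection of the handle silhouette for fitted xy
from scipy.optimize import minimize
a=np.linspace(0,2*np.pi,60)
def hull(x,y):
    P=np.vstack([np.c_[x+.012*np.cos(a),y+.012*np.sin(a),np.full(60,z)] for z in(.091,.155)])
    C=(np.linalg.inv(T@w["mount"])@np.c_[P,np.ones(120)].T)
    u=np.c_[w["fx"]*C[0]/C[2]+w["cx"]-240,w["fy"]*C[1]/C[2]+w["cy"]-180]*8
    im=np.zeros((65*8,70*8),np.uint8);cv2.fillConvexPoly(im,cv2.convexHull(u.astype(np.int32)),1);return im
M=cv2.resize((l==i).astype(np.uint8),None,fx=8,fy=8,interpolation=0)
f=lambda p:(hull(*p)!=M).sum()/64
r=minimize(f,[.577,-.0135],method="Nelder-Mead",options=dict(initial_simplex=[[.577,-.0135],[.58,-.0135],[.577,-.01]]))
print(r.x,r.fun,s[i][4]);print("tool shift",T[:3,:3].T@(np.r_[r.x,.123]-T[:3,3]))
E
```

```text
[  20   10   31   42 1014] [35.10848126 31.14990138]
190 273 278
193 267 283
196 265 285
199 264 286
202 263 287
205 262 288
208 262 289
211 261 289
214 261 289
217 260 290
220 261 289
223 262 289
226 264 286
229 267 283
[ 0.57531243 -0.01029705] 154.625 1014
tool shift [0.00178873 0.00195966 0.15672792]
```

Request:
servo_tool([
  [[8.5, 0.1, 0.15, 4, 0], [8.5, 0.1, 0.15, 8, 0], [8.5, 0.1, 0.15, 11.5, 0], [8.5, 0.1, 0.15, 14.5, 0], [8.5, 0.1, 0.15, 15.6, 0]],
], newtons=30)

```text
t: 2.6
tool_pos: [0.5735, -0.0095, 0.1204]
tool_rot: [-0.391, -3.111, -0.0]
contact_force: [-0.1, -0.6, -0.7]
opening: 0.085
grip_force: 0.0
```

Request:
servo_tool([
  [[6, 0, 0, 0, 0], [4, 0, 0, 0, 0], [3, 0, 0, 0, 0], [2, 0, 0, 0, 0], [2, 0, 0, 0, 0]],
])

```text
t: 3.1
tool_pos: [0.5776, -0.0112, 0.1263]
tool_rot: [0.394, 3.114, -0.0]
contact_force: [-0.4, 0.2, 4.1]
opening: 0.0233
grip_force: 31.2
```

Request:
servo_tool([
  [[1, 0, 0, 0, 0], [1, 0, 0, 0, 0], [1, 0, 0, 0, 0], [1, 0, 0, 0, 0]],
], newtons=90)

```text
t: 3.5
tool_pos: [0.5777, -0.0112, 0.1265]
tool_rot: [0.394, 3.114, 0.0]
contact_force: [-1.3, -0.1, 6.9]
opening: 0.0223
grip_force: 87.6
```

Request:
servo_tool([
  [[1, 0, 0, -2.5, 0], [1, 0, 0, -5.5, 0], [1, 0, 0, -9, 0], [1, 0, 0, -13, 0], [1, 0, 0, -17, 0]],
])

```text
t: 4.0
tool_pos: [0.5759, -0.011, 0.2951]
tool_rot: [-0.395, -3.115, -0.0]
contact_force: [0.8, 0.1, -1.0]
opening: 0.0221
grip_force: 88.2
```

Request:
servo_tool([
  [[1, 0, 0, 0, 0], [1, 0, 0, 0, 0]],
])

```text
t: 4.2
tool_pos: [0.5768, -0.0111, 0.2954]
tool_rot: [0.394, 3.115, -0.0]
contact_force: [-0.7, -0.5, -2.4]
opening: 0.0223
grip_force: 88.1
```

```bash
python3 - <<'E'
from station import ctrl
from h import *
import pickle
o=ctrl.get_obs();T=tool(o)
print(o["tool_pos"],o["contact_force"],T[:3,:3])
print("shift to hole",T[:3,:3].T@(np.array([.4915,-.209,o["tool_pos"][2]])-T[:3,3])*100)
E
```

```text
[ 0.57677732 -0.01106508  0.29535442] [-0.74745523 -0.50349136 -2.40317373] [[-9.68453417e-01  2.49185700e-01  2.11342215e-03]
 [ 2.49185584e-01  9.68455699e-01 -3.22097939e-04]
 [-2.12701793e-03  2.14697484e-04 -9.99997715e-01]]
shift to hole [ 3.32645784e+00 -2.12941092e+01 -1.16472537e-02]
```

Request:
servo_tool([
  [[1, 0.7, -4.3, 0, 0], [1, 1.3, -8.6, 0, 0], [1, 2, -12.9, 0, 0], [1, 2.7, -17.2, 0, 0], [1, 3.3, -21.3, 0, 0]],
])

```text
t: 4.7
tool_pos: [0.4894, -0.2099, 0.2912]
tool_rot: [-0.394, -3.112, -0.003]
contact_force: [0.8, -0.0, -1.7]
opening: 0.0219
grip_force: 88.4
```

Request:
servo_tool([
  [[1, 0, 0, 0, 0], [1, 0, 0, 0, 0], [1, 0, 0, 0, 0]],
])

```text
t: 5.0
tool_pos: [0.4912, -0.2081, 0.2926]
tool_rot: [-0.393, -3.114, -0.002]
contact_force: [-0.0, 0.4, -0.8]
opening: 0.022
grip_force: 88.5
```

```bash
python3 - <<'E'
from station import ctrl
from h import *
import pickle
o=ctrl.get_obs();w=ctrl.get_image("wrist");s=ctrl.get_image("side");t=ctrl.get_image("top");pickle.dump((o,w,s,t),open("d2.pkl","wb"))
print(o["tool_pos"],o["contact_force"])
a=cv2.resize(w["img"][60:330,150:400],None,fx=1.6,fy=1.6,interpolation=2)
b=cv2.resize(s["img"][200:308,216:316],None,fx=4,fy=4,interpolation=2)
cv2.imwrite("pics/w2.png",np.hstack([a,b])[:,:,::-1])
E
```

```text
[ 0.4911701  -0.20810941  0.29257166] [-0.02156642  0.44934046 -0.83031876]
```

View pics/w2.png

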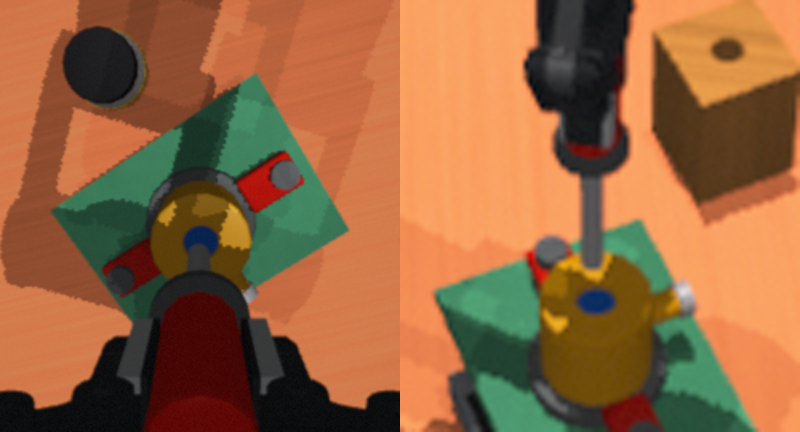

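```bash
python3 - <<'E'
from h import *
import pickle
o,w,s,t=pickle.load(open("d2.pkl","rb"));T=tool(o)
W=lambda u,v:(150+(u+.5)/1.6-.5,60+(v+.5)/1.6-.5)
S=lambda u,v:(216+(u-400+.5)/4-.5,200+(v+.5)/4-.5)
zt=o["tool_pos"][2]-.1215
print("tip w",atz(w,W(198,249),zt,T),"s",atz(s,S(591,266),zt))
print("hole w",atz(w,W(201,241),.145,T),"s",atz(s,S(596.5,301),.145))
print("res w",atz(w,W(200.5,231),.145,T), "block hole s",atz(s,S(728,49),.085))
C=np.linalg.inv(T@w["mount"])
for p in[(*o["tool_pos"][:2],zt),(.4915,-.209,.145)]:
    c=C@np.r_[p,1];print("pred w",(w["fx"]*c[0]/c[2]+w["cx"]-150)*1.6,(w["fy"]*c[1]/c[2]+w["cy"]-60)*1.6)
    c=R.from_rotvec(s["rvec"]).apply(p)+s["tvec"];print("pred s",(s["fx"]*c[0]/c[2]+s["cx"]-216)*4+400,(s["fy"]*c[1]/c[2]+s["cy"]-200)*4)
E
```

```text
tip w [ 0.48738512 -0.20640409  0.17107166] s [ 0.49063841 -0.20970477  0.17107166]
hole w [ 0.49009224 -0.20558255  0.145     ] s [ 0.49282549 -0.21041782  0.145     ]
res w [ 0.48501436 -0.20454465  0.145     ] block hole s [ 0.57802321 -0.01273267  0.085     ]
pred w 196.16265658187504 257.29610204485897
pred s 590.442648112921 261.4504493775255
pred w 194.85997227929101 244.94557234033928
pred s 591.8134873176782 297.0886131781838
```

Request:
servo_tool([
  [[1, -0.17, 0.05, 0.5, 0], [1, -0.17, 0.05, 1.2, 0], [1, -0.17, 0.05, 2, 0], [1, -0.17, 0.05, 2.7, 0], [1, -0.17, 0.05, 3.2, 0]],
], newtons=100)

```text
t: 5.65
tool_pos: [0.4928, -0.2087, 0.2609]
tool_rot: [-0.394, -3.115, -0.001]
contact_force: [0.3, 0.3, -0.7]
opening: 0.0221
grip_force: 97.7
```

Request:
servo_tool([
  [[1, 0, 0, 0, 0], [1, 0, 0, 0.2, 0]],
])

```text
t: 5.85
tool_pos: [0.4933, -0.2091, 0.2605]
tool_rot: [0.395, 3.116, -0.0]
contact_force: [-0.2, 0.7, -1.0]
opening: 0.0222
grip_force: 97.7
```

Request:
servo_tool([
  [[1, 0, 0, 0.4, 0], [1, 0, 0, 0.7, 0], [1, 0, 0, 1.0, 0], [1, 0, 0, 1.3, 0], [1, 0, 0, 1.6, 0]],
])

```text
t: 6.35
tool_pos: [0.4947, -0.2096, 0.2485]
tool_rot: [0.394, 3.111, -0.003]
contact_force: [0.2, -1.2, 15.2]
opening: 0.022
grip_force: 99.9
```

Request:
servo_tool([
  [[1, 0, 0, 0.5, 0], [1, 0, 0, 1.0, 0], [1, 0, 0, 1.6, 0], [1, 0, 0, 2.3, 0], [1, 0, 0, 2.9, 0]],
])

```text
t: 6.85
tool_pos: [0.4927, -0.2087, 0.2139]
tool_rot: [-0.394, -3.115, -0.001]
contact_force: [-0.6, -0.2, -1.4]
opening: 0.0219
grip_force: 98.2
```

Request:
servo_tool([
  [[1, 0, 0, 0, 0], [1, 0, 0, 0, 0], [1, 0, 0, 0, 0], [1, 0, 0, 0, 0]],
])

```text
t: 7.25
tool_pos: [0.4933, -0.2091, 0.2156]
tool_rot: [0.394, 3.116, -0.0]
contact_force: [0.2, 0.2, -1.7]
opening: 0.0222
grip_force: 98.2
```

```bash
python3 - <<'E'
from station import ctrl
from h import *
o=ctrl.get_obs();print(o["tool_pos"],o["contact_force"])
s=ctrl.get_image("side");w=ctrl.get_image("wrist")
b=cv2.resize(s["img"][215:355,180:320],None,fx=3,fy=3,interpolation=2)
a=w["img"][:,100:460]
cv2.imwrite("pics/s3.png",np.hstack([a,b])[:,:,::-1])
E
```

```text
[ 0.49332847 -0.20906858  0.21559713] [ 0.20728488  0.16101398 -1.72689335]
```

View pics/s3.png

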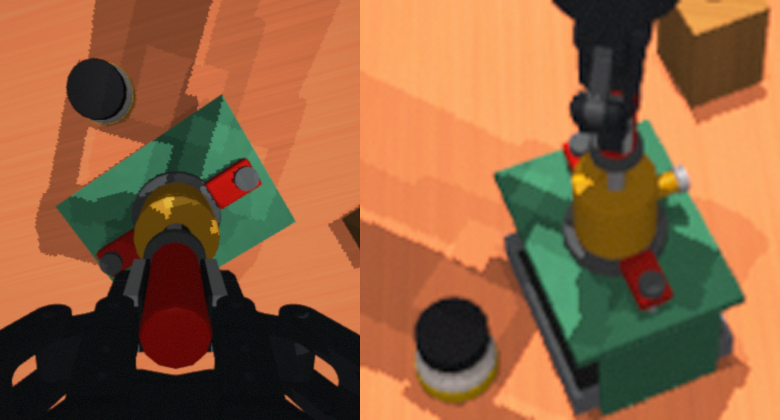

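The 15 N peak followed by a drop to zero suggests the piston came free. The punch sits about 51 mm deep, and the jar is untouched. Next I'll pull out and go back to the block.

Request:
servo_tool([
  [[1, 0, 0, -1, 0], [1, 0, 0, -2.5, 0], [1, 0, 0, -4, 0], [1, 0, 0, -6, 0], [1, 0, 0, -8.2, 0]],
])

```text
t: 7.85
tool_pos: [0.4933, -0.209, 0.2996]
tool_rot: [0.394, 3.116, -0.001]
contact_force: [0.3, 0.1, -1.1]
opening: 0.0222
grip_force: 98.2
```

Request:
servo_tool([
  [[1, -0.6, 4.2, 0, 0], [1, -1.3, 8.5, 0, 0], [1, -1.9, 12.7, 0, 0], [1, -2.6, 17, 0, 0], [1, -3.2, 21.1, 0, 0]],
])

```text
t: 8.35
tool_pos: [0.5777, -0.0109, 0.2996]
tool_rot: [0.394, 3.114, -0.0]
contact_force: [0.0, -0.4, -1.3]
opening: 0.0218
grip_force: 98.3
```

Request:
servo_tool([
  [[1, 0, 0, 2, 0], [1, 0, 0, 4, 0], [1, 0, 0, 5.5, 0], [1, 0, 0, 5.5, 0], [1, 0, 0, 5.5, 0]],
])

```text
t: 8.85
tool_pos: [0.5769, -0.0129, 0.2431]
tool_rot: [0.395, 3.116, -0.0]
contact_force: [0.3, 0.1, -2.2]
opening: 0.022
grip_force: 98.5
```

```bash
python3 - <<'E'
from station import ctrl
from h import *
import pickle
o=ctrl.get_obs();w=ctrl.get_image("wrist");s=ctrl.get_image("side");t=ctrl.get_image("top");pickle.dump((o,w,s,t),open("d4.pkl","wb"))
print(o["tool_pos"],o["contact_force"])
a=cv2.resize(w["img"][80:300,180:370],None,fx=2,fy=2,interpolation=2)
b=cv2.resize(s["img"][160:270,250:345],None,fx=4,fy=4,interpolation=2)
cv2.imwrite("pics/w4.png",np.hstack([a,b])[:,:,::-1])
E
```

```text
[ 0.57692997 -0.01293043  0.24310676] [ 0.30316136  0.08815958 -2.22834146]
```

View pics/w4.png

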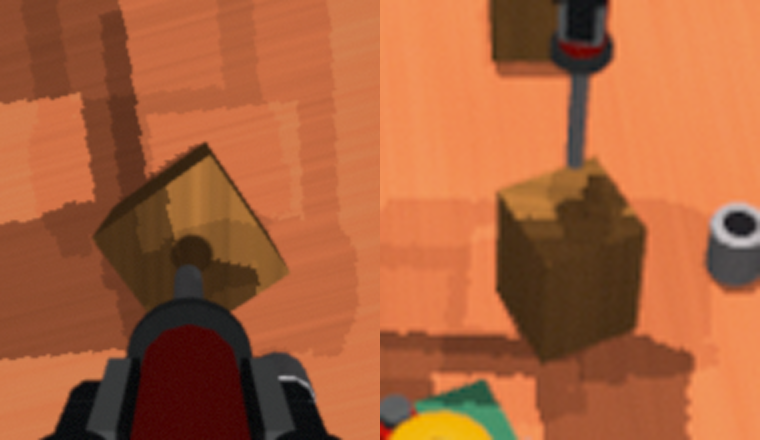

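```bash
python3 - <<'E'
from h import *
import pickle
o,w,s,t=pickle.load(open("d4.pkl","rb"));T=tool(o)
W=lambda u,v:(180+(u+.5)/2-.5,80+(v+.5)/2-.5)
S=lambda u,v:(250+(u-380+.5)/4-.5,160+(v+.5)/4-.5)
zt=o["tool_pos"][2]-.1215
print("tip w",atz(w,W(188,271),zt,T),"s",atz(s,S(574.5,165),zt))
print("hole w",atz(w,W(192,253),.085,T))
h,tp=atz(w,W(192,253),.085,T),atz(w,W(188,271),zt,T)
print(T[:3,:3].T@(h-tp)*100)
# tilt: shaft direction in the side view, predicted vertical line
for z in(zt,zt+.08):
    p=np.r_[o["tool_pos"][:2],z];c=R.from_rotvec(s["rvec"]).apply(p)+s["tvec"];print((s["fx"]*c[0]/c[2]+s["cx"]-250)*4+380,(s["fy"]*c[1]/c[2]+s["cy"]-160)*4)
    c=np.linalg.inv(T@w["mount"])@np.r_[p,1];print("w",(w["fx"]*c[0]/c[2]+w["cx"]-180)*2,(w["fy"]*c[1]/c[2]+w["cy"]-80)*2)
E
```

```text
tip w [ 0.57338657 -0.01129071  0.12160676] s [ 0.57764018 -0.0143911   0.12160676]
hole w [ 0.57530653 -0.01014999  0.085     ]
[-0.15520782  0.15813063  3.66078208]
571.3231190743409 161.53880984480168
w 185.5971958469661 280.5860537307317
577.9682182706163 51.58301656437038
w 183.97604990925413 362.20243718003087
```

Request:
servo_tool([
  [[1, -0.08, 0.16, 0.8, 0], [1, -0.08, 0.16, 1.8, 0], [1, -0.08, 0.16, 3, 0], [1, -0.08, 0.16, 4, 0], [1, -0.08, 0.16, 4.7, 0]],
])

```text
t: 9.5
tool_pos: [0.5771, -0.0112, 0.1932]
tool_rot: [-0.394, -3.114, -0.0]
contact_force: [-1.2, -0.6, -0.7]
opening: 0.0222
grip_force: 98.5
```

Request:
servo_tool([
  [[1, 0, 0, 0.5, 0], [1, 0, 0, 1.5, 0], [1, 0, 0, 2.5, 0], [1, 0, 0, 3.5, 0], [1, 0, 0, 4.5, 0]],
])

```text
t: 10.0
tool_pos: [0.5778, -0.0112, 0.1494]
tool_rot: [-0.394, -3.117, 0.0]
contact_force: [1.0, 0.4, -0.8]
opening: 0.0221
grip_force: 98.5
```

In the hole with no contact force. I'll lower it to the seat.

Request:
servo_tool([
  [[1, 0, 0, 0.6, 0], [1, 0, 0, 1.2, 0], [1, 0, 0, 1.8, 0], [1, 0, 0, 2.1, 0], [1, 0, 0, 2.1, 0]],
], newtons=30)

```text
t: 10.5
tool_pos: [0.5777, -0.0112, 0.1288]
tool_rot: [-0.394, -3.116, -0.0]
contact_force: [-0.3, 0.5, -1.2]
opening: 0.0219
grip_force: 98.5
```

Request:
servo_tool([
  [[1, 0, 0, 0.2, 0], [1, 0, 0, 0.2, 0], [3, 0, 0, 0.2, 0], [5, 0, 0, 0.2, 0], [7, 0, 0, 0.2, 0]],
])

```text
t: 11.0
tool_pos: [0.5783, -0.0113, 0.1278]
tool_rot: [0.394, 3.116, -0.0]
contact_force: [-0.6, -0.4, -1.1]
opening: 0.0581
grip_force: 0.0
```

Request:
servo_tool([
  [[8.5, 0, 0, 0, 0], [8.5, 0, 0, 0, 0], [8.5, 0, 0, 0, 0], [8.5, 0, 0, 0, 0]],
])

```text
t: 11.4
tool_pos: [0.5779, -0.0113, 0.1273]
tool_rot: [0.395, 3.117, -0.0]
contact_force: [0.0, 0.5, -0.2]
opening: 0.0849
grip_force: 0.0
```

Request:
servo_tool([
  [[8.5, 0, 0, -2, 0], [8.5, 0, 0, -5, 0], [8.5, 0, 0, -9, 0], [8.5, 0, 0, -13, 0], [8.5, 0, 0, -16, 0]],
])

```text
t: 11.9
tool_pos: [0.5784, -0.0113, 0.2905]
tool_rot: [0.394, 3.114, -0.0]
contact_force: [1.5, -0.1, 0.0]
opening: 0.0851
grip_force: 0.0
```

```bash
python3 - <<'E'
from station import ctrl
from h import *
o=ctrl.get_obs();print(o["t"],o["tool_pos"],o["opening"])
w=ctrl.get_image("wrist");s=ctrl.get_image("side");t=ctrl.get_image("top")
b=cv2.resize(s["img"][170:350,195:345],None,fx=2.3,fy=2.3,interpolation=2)
a=cv2.resize(w["img"],(414,b.shape[0]))
cv2.imwrite("pics/w5.png",np.hstack([a,b])[:,:,::-1])
E
```

```text
11.9 [ 0.57841298 -0.01131824  0.29047286] 0.08513742711224484
```

View pics/w5.png

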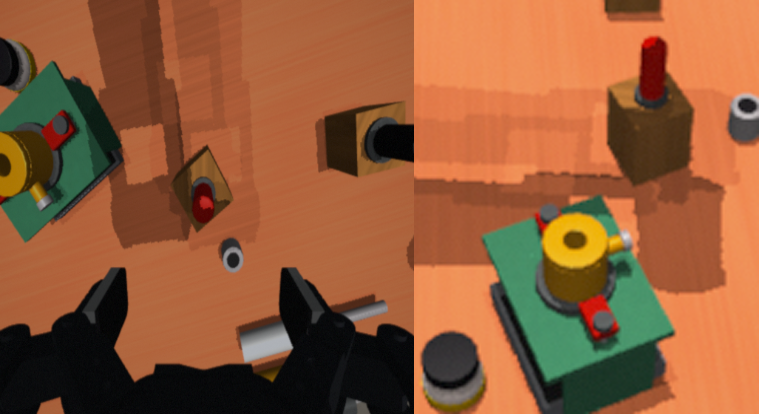

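The punch hangs upright with its collar seated on the block. No blue shows in the reservoir hole any more at (575,240), and the bystanders haven't moved.

```bash
python3 -c "
from station import ctrl
print(ctrl.finish_job())"
```

```text
the job is handed in; nothing more can be done
None
```

I handed the job in at about 12 s of the 61 s limit; the hand-in gave no verdict. The piston is out of the reservoir (no blue left in the hole) and should be in the tray, though I did not see it there. The punch hangs released in its own block, and the jar, socket and driver look untouched.

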